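# Rock the large scooter wheel to feel for hub play

## Robot

A 7-joint arm with a two-finger parallel gripper is mounted at the origin on the work surface. World frame = base frame: x ahead of the robot, y to its left, z up, the work surface at z = 0. Lengths are in m, angles in rad, forces in N, time in s.
With the tool pointing down it reaches from about 0.35 to 0.9 m from the base axis. Payload 7.2 kg.
Tool frame: the origin (TCP) lies at the very end of the fingers, on their centre line; the grasp point (between the pads) lies 19 mm behind it; z points along the fingers, y is the line along which they close (so a half turn about z gives the same grasp; the last joint's range is limited). The gripper opens to 85 mm and grips with 20 to 120 N. Pads are 22 mm wide; open, the fingers measure 114 mm over their backs; the gripper's body (76 mm by 85 mm) begins 54 mm behind the grasp point. The pads swing forward as they close: fully open they stand 13 mm farther back than shut.
Start: joints at [1.212, 0.411, -0.013, 1.596, 0.006, 1.134, -0.082], TCP at [0.179, -0.599, 0.231] pointing down, gripper open.
Joint ranges: [-2.95, 2.95], [-0.29, 1.99], [-1.47, 1.44], [0.14, 2.54], [-1.03, 4.17], [0.13, 1.85], [-2.86, 2.86]. Speed limits (rad/s): [2.39, 2.39, 3.01, 3.01, 3.14, 3.14, 3.14].

## Interface

Orientations are given as a rotation vector (axis times angle).
In Python, from workcell import env gives the robot as it stands. The module is installed in compiled form; this text tells all that it offers.
- The arm moves only by the shell command python3 -m pendant 'ROWS' [FORCE]. ROWS is JSON, a list of rows, each an object with "rotation": the turn, a rotation vector about the tool's x, y, z in degrees, a list of three; "delta_pos": the shift along the tool's x, y, z in m, a list of three; "grip": the opening, from -1 (shut) to 1 (fully open). In form: [{"rotation": [ax, ay, az], "delta_pos": [tx, ty, tz], "grip": grip}, ...]. A call has 1 to 8 rows; each row shifts and turns the commanded pose from where the row before left it, along the tool's axes as they then stand; what a row does not reach is not made up. A row lasts 1/8 s, in which the tool goes at most 62.5 mm and 10.7 degrees, less where a joint would pass 70% of its speed; a pose out of reach is approached as far as the arm can. A call with a gripper value outside its range is refused whole. The fingers move at their own pace and stop on an object; FORCE is the grip in N (left out, the last holds). Time passes only in rows, so rows that do not move let the fingers close. It gives the time, the measured TCP pose, the force, the opening and the grip force at its end, in the units of the state.
- env.state(): the state, without advancing time (a new reading comes with each control period).
- env.snapshot(name): name is "scene" or "top" or "wrist"; returns (picture, depth): 420x560x3 uint8, red, green, blue; 420x560 float32, m along the optical axis (not along the pixel's ray), 0 where there is no reading.
- env.get_calibration(name): a dict with "intrinsics" (3x3 intrinsics, pixels), "k1" (the pictures are not rectified: a ray, as slopes to the right and down, at radius r is drawn at 1 + k1 r^2 times it, then the intrinsics apply), "world_from_camera" (4x4, takes a point from camera to world coordinates); the wrist camera has in their place "tool_from_camera" (4x4, takes a point from camera to tool coordinates, whose origin is the TCP and whose axes are the flange's). Camera axes: x right, y up, looking along -z (the intrinsics and any distortion apply to the point x, -y, -z); pixel columns grow to the right and rows downward; lengths in m; the calibration is good to about 2 mm. A picture is of the moment at which its call begins: read the wrist's pose just before it. get_calibration takes no time and is no camera call.
- env.job_done(): hands the job in; it is judged then, once.
Trained networks look in the newest picture that a camera, given by its name, has taken for a name from the list of things; names that differ only in an ending like _2 or _b are one class to them, and where a whole thing is asked for, a point or a joint stands for the part that bears it (a point fixed in the world has none). Each returns a list of dicts, best first, with "p" (0 to 1); they miss things now and then, are a little off and sometimes report something else, mostly with a low value. They report only what shows in the picture. A call takes as long as a camera call. They do not tell look-alikes from the thing itself.
- env.search_frame(target, camera): "position" ([x, y, z] in m, in world coordinates, good to about 4 mm: the middle of the surface that is visible of it).
- env.landmark_of(target, camera): "position" ([x, y, z] in m, in world coordinates, good to about 4 mm: a listed point, or the origin of a listed thing).
The state is a dict: "time": time; "joint_positions": joint angles; "qd": joint speeds; "joint_torque": joint torques, N m; "ee_pos": TCP position; "tool_rot": TCP orientation; "ft_force": force on the tool from outside, world axes, zero at the start; "ft_torque": the same for the moment, N m; "finger_gap": finger opening in m; "grip_force": force on a finger pad.
Only numpy, scipy, OpenCV 4.12 (cv2) and the standard library are available. Lean on these libraries where they do the work, as an engineer would, in place of code of your own. Each camera call takes 0.05 s, during which the arm holds its last target. There are 200 camera calls.

## Task

Check the hub of the larger wheel for bearing play: rock the top of the wheel sideways along its axle, first away from the robot as far as it goes, then towards the robot as far as it goes, resting a moment at each side. Then set the wheel upright again and let go of it. Do not rock the smaller wheel.

Things in the scene. Friction and masses are not known exactly. Their poses are not given: they have to be found in the camera images.
- large_stand: Fixed plywood stand with the larger wheel: five-spoke, black tyre, 150 mm diameter, 28 mm wide. Origin: centre of its underside. z up; x along the level axle, away from the robot within 35 degrees. Hub centre 100 mm above the origin, upright tyre top 175 mm. Base 150 (x) by 120 by 15 mm; two cheeks 50 mm wide, 36 to 48 mm from the origin in x either side, up to 114 mm. May be left or right.
- large_rock (a joint): Tilt of the larger wheel in its loose hub (rad), about the level axis through the hub centre along the stand's y. 0 upright; positive: top leans along stand +x, away from the robot; negative: towards it. Stops at -0.28 and 0.28 (tyre top 20 mm off the middle). Light friction (1 to 2 N at the tyre), no spring, stays where left. Starts off upright. The wheel also spins on its axle; no matter.
- small_stand: Similar stand with the smaller wheel, a solid disc with black tyre, 104 mm diameter, 24 mm wide; leave it alone. Origin: centre of its underside; z up; x along its axle, away from the robot within 35 degrees. Hub centre 78 mm above the origin, tyre top 130 mm; base 130 by 100 mm.
- small_rock (a joint): Rocking of the smaller wheel in its hub, in rad, of the same kind: 0 = upright, stops at -0.28 and +0.28; it begins close to upright and must stay so.
There are look-alikes about, which are no part of the job. Leave any purple or red look-alike of the large_stand alone.

How it is judged:
By the outcome, as a careful person would: the job done as asked, in the order asked, and still so for the second after the job is handed in, with the robot touching nothing.
It also fails if it takes over 34 s, if anything falls off the work surface, if the arm or the gripper's body presses on something with over 40 N, if the wrist force passes 120 N, or if a joint passes its speed limit or range.

## Working session

There is one attempt and no reset: what is moved stays moved. The work goes in short steps, Python scripts to look and compute and a shell command to move; the robot and the scene stay as the last step left them, time stands still between calls to the robot, and variables do not carry over. Pictures are saved under pics/ and viewed, at most 10 in all, crops included, and the job is handed in when it is done.

```bash
mkdir -p pics; cat > h.py <<'E'
import numpy as np, cv2
from scipy.spatial.transform import Rotation as R
from workcell import env
def world(cam,depth,us,vs,pose=None):
    c=env.get_calibration(cam);K=np.array(c["intrinsics"]);k=c["k1"]
    us=np.asarray(us);vs=np.asarray(vs)
    p=np.stack([(us-K[0,2])/K[0,0],(vs-K[1,2])/K[1,1]],-1).astype(float);q=p.copy()
    for _ in range(20): q=p/(1+k*(q**2).sum(-1,keepdims=True))
    d=depth[vs,us][...,None]
    P=np.concatenate([q[...,:1]*d,-q[...,1:]*d,-d],-1)
    if "world_from_camera" in c: T=np.array(c["world_from_camera"])
    else:
        s=pose;W=np.eye(4);W[:3,:3]=R.from_rotvec(s["tool_rot"]).as_matrix();W[:3,3]=s["ee_pos"];T=W@np.array(c["tool_from_camera"])
    return P@T[:3,:3].T+T[:3,3]
def save(n,p): cv2.imwrite(f"pics/{n}.png",cv2.cvtColor(p,cv2.COLOR_RGB2BGR))
E
python3 - <<'E'
from h import *
s=env.state();print(s["time"],s["ee_pos"],s["tool_rot"],R.from_rotvec(s["tool_rot"]).as_matrix().round(3).tolist(),s["finger_gap"])
ps=[]
for c in ("scene","top"):
    p,d=env.snapshot(c);np.savez(c,p=p,d=d);ps.append(p)
    for t in ("large_stand","small_stand"):
        print(c,t,[(np.round(r["position"],3).tolist(),round(r["p"],2)) for r in env.landmark_of(t,c)])
cv2.imwrite("pics/a.png",cv2.cvtColor(cv2.resize(np.vstack([ps[0],ps[1]]),(440,600) if 0 else (400,600)),cv2.COLOR_RGB2BGR))
save("scene",ps[0]);save("top",ps[1])
print(env.state()["time"])
E
```

```text
0.0 [ 0.17902049 -0.59829021  0.23041203] [-3.10682194e+00 -4.54962364e-01  5.20758376e-04] [[0.958, 0.287, -0.001], [0.287, -0.958, 0.002], [-0.0, -0.002, -1.0]] 0.08535040092915086
scene large_stand [([0.349, -0.182, -0.001], 0.97), ([0.496, 0.13, -0.0], 0.68), ([0.717, 0.175, -0.0], 0.6), ([0.267, 0.222, -0.001], 0.59)]
scene small_stand []
top large_stand [([0.723, 0.175, 0.001], 0.74), ([0.272, 0.223, 0.0], 0.7), ([0.496, 0.126, 0.002], 0.59)]
top small_stand [([0.587, -0.153, 0.0], 0.73)]
0.3
```

View pics/scene.png

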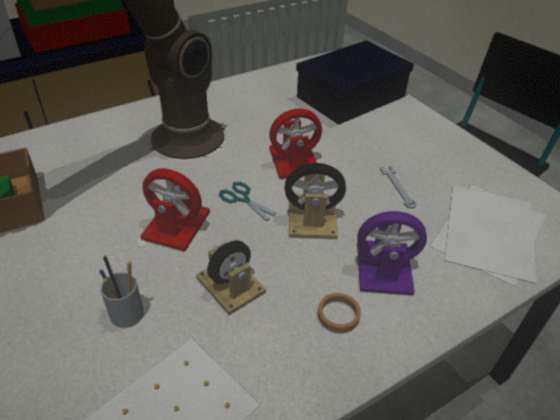

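View pics/top.png

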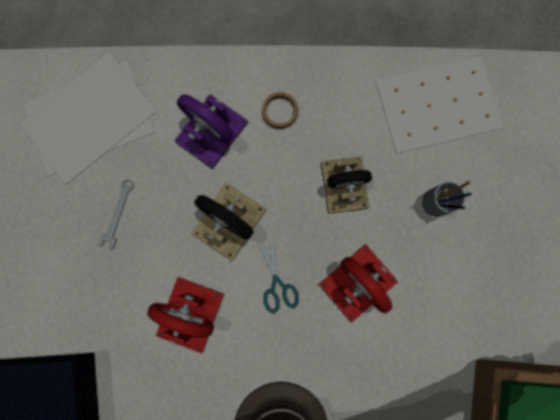

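Candidates (scene / top pixels):
- Plywood stand with black spoked wheel: (315,198) / (224,217).
- Red look-alikes: (172,205), (297,140) / (360,283), (187,315).
- Purple look-alike: (392,250) / (208,125).
- Small plywood stand with solid disc: (232,270) / (347,180).

By the description the larger wheel is the one at about world (0.496, 0.128). I'll check it in a close crop and measure its pose.

```bash
python3 - <<'E'
from h import *
z=np.load("top.npz");p,d=z["p"],z["d"]
v,u=np.mgrid[0:420,0:560];W=world("top",d,u,v)
near=(np.hypot(W[...,0]-.496,W[...,1]-.128)<.125)&(d>0)
hsv=cv2.cvtColor(p,cv2.COLOR_RGB2HSV)
base=near&(abs(W[...,2]-.015)<.007)&(hsv[...,1]>60)&(hsv[...,0]<28)&(hsv[...,0]>8)
P=W[base][:,:2].astype(np.float32);r=cv2.minAreaRect(P*1000);print("base",base.sum(),r, W[base][:,2].mean(),cv2.boxPoints(r))
ty=near&(W[...,2]>.08)&(hsv[...,2]<70)
T=W[ty];print("tyre",len(T),T[:,2].max())
top=T[T[:,2]>T[:,2].max()-.012];c=top.mean(0);print("top centre",c)
Q=T[:,:2]-T[:,:2].mean(0);w,V=np.linalg.eigh(Q.T@Q);print("normal",V[:,0],np.degrees(np.arctan2(V[1,0],V[0,0])))
a=cv2.resize(p[160:280,170:290],(400,400),interpolation=cv2.INTER_CUBIC)
b=cv2.resize(np.load("scene.npz")["p"][145:255,260:370],(400,400),interpolation=cv2.INTER_CUBIC)
save("crop",np.hstack([a,b]))
E
```

```text
base 1577 ((493.8429870605469, 130.57174682617188), (118.68850708007812, 147.53610229492188), 57.37994384765625) 0.014718948012027638 [[399.72037 120.35406]
 [523.9847   40.82241]
 [587.9656  140.78943]
 [463.7013  220.32108]]
tyre 992 0.17785652328865476
top centre [0.49698241 0.12860176 0.17112833]
normal [-0.83959342  0.54321532] 147.09721067900827
```

View pics/crop.png

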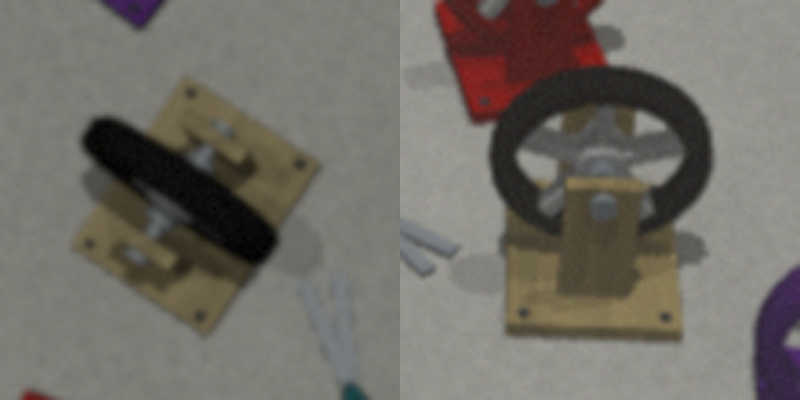

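The crop confirms five spokes, a black tyre and plywood. The base measures 148 x 119 mm with its centre at (0.494, 0.131). Its x axis is at yaw -32.6°, which is within 35°.

```bash
python3 -m pendant '[{"rotation":[0,0,-10.2],"delta_pos":[0,0,-0.01],"grip":1},{"rotation":[0,0,-10.2],"delta_pos":[0,0,-0.01],"grip":1},{"rotation":[0,0,-10.2],"delta_pos":[0,0,-0.01],"grip":1},{"rotation":[0,0,-10.1],"delta_pos":[0,0,0],"grip":1},{"rotation":[0,0,0],"delta_pos":[0.045,-0.007,0],"grip":1},{"rotation":[0,0,0],"delta_pos":[0.045,-0.007,0],"grip":1},{"rotation":[0,0,0],"delta_pos":[0.045,-0.007,0],"grip":1},{"rotation":[0,0,0],"delta_pos":[0.045,-0.007,0],"grip":1}]' 40
python3 -m pendant '[{"rotation":[0,0,0],"delta_pos":[0.05,-0.008,0],"grip":1},{"rotation":[0,0,0],"delta_pos":[0.05,-0.008,0],"grip":1},{"rotation":[0,0,0],"delta_pos":[0.05,-0.008,0],"grip":1},{"rotation":[0,0,0],"delta_pos":[0.05,-0.008,0],"grip":1},{"rotation":[0,0,0],"delta_pos":[0.05,-0.008,0],"grip":1},{"rotation":[0,0,0],"delta_pos":[0.05,-0.008,0],"grip":1},{"rotation":[0,0,0],"delta_pos":[0.05,-0.008,0],"grip":1},{"rotation":[0,0,0],"delta_pos":[0.05,-0.008,0],"grip":1}]'
cat >> h.py <<'E'
def rel(C=(0.494,0.1306),yaw=-32.6):
    s=env.state();M=R.from_rotvec(s["tool_rot"]).as_matrix()
    t=np.array([C[0],C[1],0])-s["ee_pos"];e=np.array([np.cos(np.radians(yaw)),np.sin(np.radians(yaw)),0])
    print("t",round(s["time"],2),"ee",s["ee_pos"].round(4),"to centre in tool",(M.T@t).round(4),"tilt",M[:,2].round(3),"yaw y",np.degrees(np.arctan2(M[1,1],M[0,1])).round(2),"along stand x",round(-t@e,4),"F.x",round(s["ft_force"]@e,2),"F",s["ft_force"].round(1),"gap",round(s["finger_gap"],4))
E
python3 -c "
from h import *
rel()"
```

```text
time: 1.3
ee_pos: [0.2531, -0.4307, 0.2614]
tool_rot: [2.756, 1.507, -0.0]
ft_force: [1.5, -0.5, 0.5]
finger_gap: 0.0855
grip_force: 0.0
time: 2.3
ee_pos: [0.415, -0.0593, 0.2616]
tool_rot: [2.756, 1.507, 0.001]
ft_force: [0.4, -1.3, -0.9]
finger_gap: 0.0853
grip_force: 0.0
t 2.3 ee [ 0.415  -0.0593  0.2616] to centre in tool [ 0.2025 -0.0362  0.2616] tilt [ 0.001 -0.001 -1.   ] yaw y -32.66 along stand x 0.0357 F.x 1.02 F [ 0.4 -1.3 -0.9] gap 0.0853
```

```bash
python3 -m pendant '[{"rotation":[0,0,0],"delta_pos":[0.05,-0.008,0],"grip":1},{"rotation":[0,0,0],"delta_pos":[0.05,-0.008,0],"grip":1},{"rotation":[0,0,0],"delta_pos":[0.04,-0.007,0],"grip":1},{"rotation":[0,0,0],"delta_pos":[0.03,-0.006,0],"grip":1},{"rotation":[0,0,0],"delta_pos":[0.015,-0.003,0],"grip":1},{"rotation":[0,0,0],"delta_pos":[0,0,0],"grip":1}]'
python3 - <<'E'
from h import *
rel()
s=env.state();p,d=env.snapshot("wrist");save("wrist",p)
v,u=np.mgrid[0:420,0:560];W=world("wrist",d,u,v,s)
e=np.array([.842,-.539]);n=np.array([.539,.842]);C=np.array([.494,.1306])
X=(W[...,:2]-C)@e;Y=(W[...,:2]-C)@n;Z=W[...,2]
hsv=cv2.cvtColor(p,cv2.COLOR_RGB2HSV)
ok=(d>0)&(hypot:=np.hypot(X,Y)<.13)
t=ok&(Z>.09)&(Z<.19)&(hsv[...,2]<80)
for lo in (.10,.12,.14,.155,.165,.17):
    m=t&(Z>lo)&(Z<lo+.012)
    if m.sum()>20: print(lo,m.sum(),"X",np.percentile(X[m],[2,50,98]).round(4),"Y",np.percentile(Y[m],[2,50,98]).round(3))
b=ok&(abs(Z-.015)<.006)&(hsv[...,1]>60);print("base",b.sum(),cv2.minAreaRect((W[b][:,:2]*1000).astype(np.float32)))
ch=ok&(abs(Z-.114)<.005)&(hsv[...,1]>60);
for sg in (-1,1):
    m=ch&(X*sg>.02)&(X*sg<.06); print("cheek",sg,m.sum(),np.percentile(X[m],[3,97]) if m.any() else "",np.percentile(Y[m],[3,97]) if m.any() else "")
E
```

```text
time: 3.05
ee_pos: [0.4873, 0.1127, 0.2611]
tool_rot: [-2.755, -1.509, 0.0]
ft_force: [-0.4, 0.2, -0.7]
finger_gap: 0.0856
grip_force: 0.0
t 3.05 ee [0.4873 0.1127 0.2611] to centre in tool [ 0.0187 -0.0039  0.2611] tilt [-0.  0. -1.] yaw y -32.56 along stand x 0.004 F.x -0.47 F [-0.4  0.2 -0.7] gap 0.0856
0.1 651 X [-0.0529 -0.0202  0.0365] Y [-0.018  0.003  0.025]
0.12 128 X [-0.0117  0.0003  0.0148] Y [0.062 0.069 0.071]
0.14 528 X [-0.0106  0.0021  0.0165] Y [-0.061  0.055  0.062]
0.155 1320 X [-0.0092  0.0042  0.0177] Y [-0.049  0.035  0.049]
0.165 2930 X [-0.0084  0.0043  0.0176] Y [-0.035  0.004  0.035]
0.17 1952 X [-0.0076  0.0039  0.016 ] Y [-0.026  0.002  0.026]
base 4445 ((494.5235290527344, 130.29139709472656), (118.02123260498047, 148.5771026611328), 57.386497497558594)
cheek -1 618 [-0.04685216 -0.03590699] [-0.02302451  0.0234912 ]
cheek 1 608 [0.03654459 0.04738938] [-0.02325837  0.02349927]
```

View pics/wrist.png

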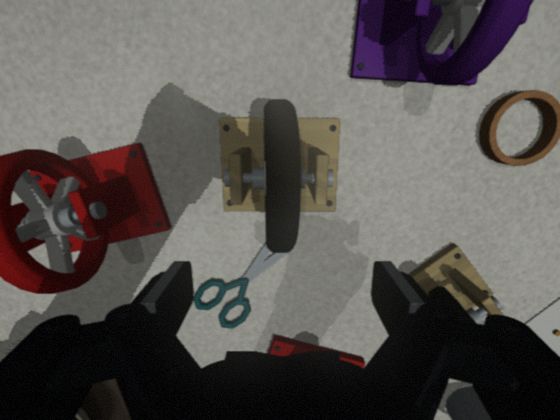

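The picture shows the wheel at (283,175), between the open fingers at (180,300) and (390,300). The cheeks confirm the centre to within 0.5 mm. The tyre top leans about +4 mm. Now I'll centre over it, descend and partly close.

```bash
python3 -m pendant '[{"rotation":[0,0,0],"delta_pos":[0.019,0,0],"grip":1},{"rotation":[0,0,0],"delta_pos":[0,0,0.03],"grip":1},{"rotation":[0,0,0],"delta_pos":[0,0,0.04],"grip":1},{"rotation":[0,0,0],"delta_pos":[0,0,0.03],"grip":1},{"rotation":[0,0,0],"delta_pos":[0,0,0.018],"grip":1},{"rotation":[0,0,0],"delta_pos":[0,0,0],"grip":-0.1},{"rotation":[0,0,0],"delta_pos":[0,0,0],"grip":-0.1},{"rotation":[0,0,0],"delta_pos":[0,0,0],"grip":-0.1}]' 20
python3 -c "
from h import *
rel((0.4945,.1303))"
```

```text
time: 4.1
ee_pos: [0.4983, 0.1284, 0.1444]
tool_rot: [2.756, 1.507, 0.003]
ft_force: [0.2, -0.5, 0.3]
finger_gap: 0.0385
grip_force: 0.0
t 4.1 ee [0.4983 0.1284 0.1444] to centre in tool [-0.0007 -0.0044  0.1444] tilt [ 0.002  0.    -1.   ] yaw y -32.65 along stand x 0.0042 F.x 0.47 F [ 0.2 -0.5  0.3] gap 0.0385
```

```bash
python3 -m pendant '[{"rotation":[0,0,0],"delta_pos":[0,0.004,0],"grip":-0.1},{"rotation":[0,0,0],"delta_pos":[0,0.004,0],"grip":-0.1},{"rotation":[0,0,0],"delta_pos":[0,0.003,0],"grip":-0.1},{"rotation":[0,0,0],"delta_pos":[0,0.003,0],"grip":-0.1},{"rotation":[0,0,0],"delta_pos":[0,0,0],"grip":-0.1}]'
python3 -c "
from h import *
rel((0.4945,.1303))"
python3 -m pendant '[{"rotation":[0,0,0],"delta_pos":[0,0.002,0],"grip":-0.1},{"rotation":[0,0,0],"delta_pos":[0,0.002,0],"grip":-0.1},{"rotation":[0,0,0],"delta_pos":[0,0,0],"grip":-0.1}]'
python3 -c "
from h import *
rel((0.4945,.1303))"
```

```text
time: 4.72
ee_pos: [0.5096, 0.1206, 0.1432]
tool_rot: [-2.756, -1.507, -0.0]
ft_force: [0.1, 0.8, 0.1]
finger_gap: 0.0383
grip_force: 0.0
t 4.72 ee [0.5096 0.1206 0.1432] to centre in tool [ 0.     -0.018   0.1432] tilt [ 0.  0. -1.] yaw y -32.66 along stand x 0.018 F.x -0.32 F [0.1 0.8 0.1] gap 0.0383
time: 5.1
ee_pos: [0.5128, 0.1185, 0.1432]
tool_rot: [2.756, 1.508, -0.0]
ft_force: [-0.8, 0.9, -0.5]
finger_gap: 0.0383
grip_force: 0.3
t 5.1 ee [0.5128 0.1185 0.1432] to centre in tool [ 1.000e-04 -2.180e-02  1.432e-01] tilt [-0. -0. -1.] yaw y -32.64 along stand x 0.0218 F.x -1.17 F [-0.8  0.9 -0.5] gap 0.0383
```

```bash
python3 -m pendant '[{"rotation":[0,0,0],"delta_pos":[0,0.002,0],"grip":-0.1},{"rotation":[0,0,0],"delta_pos":[0,0,0],"grip":-0.1}]'
python3 -c "
from h import *
rel((0.4945,.1303))"
python3 -m pendant '[{"rotation":[0,0,0],"delta_pos":[0,0.002,0],"grip":-0.1},{"rotation":[0,0,0],"delta_pos":[0,0,0],"grip":-0.1}]'
python3 -c "
from h import *
rel((0.4945,.1303))"
```

```text
time: 5.35
ee_pos: [0.5145, 0.1174, 0.1432]
tool_rot: [-2.756, -1.508, 0.0]
ft_force: [-0.6, 0.2, 0.2]
finger_gap: 0.0382
grip_force: 0.4
t 5.35 ee [0.5145 0.1174 0.1432] to centre in tool [ 1.000e-04 -2.380e-02  1.432e-01] tilt [-0. -0. -1.] yaw y -32.65 along stand x 0.0238 F.x -0.66 F [-0.6  0.2  0.2] gap 0.0382
time: 5.6
ee_pos: [0.5153, 0.1169, 0.143]
tool_rot: [-2.755, -1.508, 0.002]
ft_force: [-3.6, 2.1, -0.5]
finger_gap: 0.039
grip_force: 2.3
t 5.6 ee [0.5153 0.1169 0.143 ] to centre in tool [ 1.000e-04 -2.450e-02  1.431e-01] tilt [-0.002  0.    -1.   ] yaw y -32.61 along stand x 0.0248 F.x -4.16 F [-3.6  2.1 -0.5] gap 0.039
```

The force is rising at the far stop. I'll press slightly more and rest there.

```bash
python3 -m pendant '[{"rotation":[0,0,0],"delta_pos":[0,0.002,0],"grip":-0.1},{"rotation":[0,0,0],"delta_pos":[0,0.001,0],"grip":-0.1},{"rotation":[0,0,0],"delta_pos":[0,0,0],"grip":-0.1},{"rotation":[0,0,0],"delta_pos":[0,0,0],"grip":-0.1},{"rotation":[0,0,0],"delta_pos":[0,0,0],"grip":-0.1},{"rotation":[0,0,0],"delta_pos":[0,0,0],"grip":-0.1},{"rotation":[0,0,0],"delta_pos":[0,0,0],"grip":-0.1},{"rotation":[0,0,0],"delta_pos":[0,0,0],"grip":-0.1}]'
python3 - <<'E'
from h import *
rel((0.4945,.1303))
p,d=env.snapshot("top");v,u=np.mgrid[0:420,0:560];W=world("top",d,u,v)
s=env.state();q,dw=env.snapshot("wrist");
Ww=world("wrist",dw,u,v,s)
e=np.array([.842,-.539]);n=np.array([.539,.842]);C=np.array([.4945,.1303])
for nm,W,p in(("top",W,p),("wrist",Ww,q)):
    X=(W[...,:2]-C)@e;Y=(W[...,:2]-C)@n;Z=W[...,2];h=cv2.cvtColor(p,cv2.COLOR_RGB2HSV)
    for lo in(.12,.135,.15):
        m=(h[...,2]<80)&(Z>lo)&(Z<lo+.015)&(abs(X)<.045)&(abs(Y)>.02)&(abs(Y)<.08);
        if m.sum()>20: print(nm,lo,m.sum(),np.percentile(X[m],[3,50,97]).round(4),np.percentile(abs(Y[m]),50).round(3))
E
```

```text
time: 6.6
ee_pos: [0.5163, 0.1164, 0.1429]
tool_rot: [-2.752, -1.509, 0.005]
ft_force: [-8.8, 5.4, 1.6]
finger_gap: 0.0386
grip_force: 5.3
t 6.6 ee [0.5163 0.1164 0.1429] to centre in tool [ 1.00e-04 -2.53e-02  1.43e-01] tilt [-0.004  0.001 -1.   ] yaw y -32.53 along stand x 0.0259 F.x -10.32 F [-8.8  5.4  1.6] gap 0.0386
wrist 0.12 756 [-0.0073  0.0051  0.0207] 0.067
wrist 0.135 1685 [-0.0027  0.0103  0.0257] 0.058
wrist 0.15 3835 [0.002  0.0162 0.0298] 0.04
```

The far stop is reached: 10 N and a tilt of about 0.28. Now towards the robot.

```bash
python3 -m pendant '[{"rotation":[0,0,0],"delta_pos":[0,-0.007,0],"grip":-0.1},{"rotation":[0,0,0],"delta_pos":[0,-0.007,0],"grip":-0.1},{"rotation":[0,0,0],"delta_pos":[0,-0.007,0],"grip":-0.1},{"rotation":[0,0,0],"delta_pos":[0,-0.007,0],"grip":-0.1},{"rotation":[0,0,0],"delta_pos":[0,-0.007,0],"grip":-0.1},{"rotation":[0,0,0],"delta_pos":[0,-0.007,0],"grip":-0.1},{"rotation":[0,0,0],"delta_pos":[0,-0.007,0],"grip":-0.1},{"rotation":[0,0,0],"delta_pos":[0,0,0],"grip":-0.1}]'
python3 -c "
from h import *
rel((0.4945,.1303))"
python3 -m pendant '[{"rotation":[0,0,0],"delta_pos":[0,-0.002,0],"grip":-0.1},{"rotation":[0,0,0],"delta_pos":[0,-0.001,0],"grip":-0.1},{"rotation":[0,0,0],"delta_pos":[0,0,0],"grip":-0.1}]'
python3 -c "
from h import *
rel((0.4945,.1303))"
```

```text
time: 7.7
ee_pos: [0.4766, 0.1417, 0.1432]
tool_rot: [-2.755, -1.509, 0.001]
ft_force: [0.3, -0.2, 0.7]
finger_gap: 0.0383
grip_force: 0.0
t 7.7 ee [0.4766 0.1417 0.1432] to centre in tool [1.000e-04 2.130e-02 1.432e-01] tilt [-0.001 -0.    -1.   ] yaw y -32.58 along stand x -0.0213 F.x 0.35 F [ 0.3 -0.2  0.7] gap 0.0383
time: 8.07
ee_pos: [0.4748, 0.1428, 0.1432]
tool_rot: [-2.756, -1.507, 0.0]
ft_force: [0.1, -0.5, -0.5]
finger_gap: 0.0385
grip_force: 0.3
t 8.07 ee [0.4748 0.1428 0.1432] to centre in tool [1.000e-04 2.330e-02 1.432e-01] tilt [-0. -0. -1.] yaw y -32.65 along stand x -0.0233 F.x 0.31 F [ 0.1 -0.5 -0.5] gap 0.0385
```

```bash
python3 -m pendant '[{"rotation":[0,0,0],"delta_pos":[0,-0.002,0],"grip":-0.1},{"rotation":[0,0,0],"delta_pos":[0,0,0],"grip":-0.1}]'
python3 -c "
from h import *
rel((0.4945,.1303))"
python3 -m pendant '[{"rotation":[0,0,0],"delta_pos":[0,-0.002,0],"grip":-0.1},{"rotation":[0,0,0],"delta_pos":[0,-0.001,0],"grip":-0.1},{"rotation":[0,0,0],"delta_pos":[0,0,0],"grip":-0.1}]'
python3 -c "
from h import *
rel((0.4945,.1303))"
```

```text
time: 8.32
ee_pos: [0.4732, 0.1438, 0.1432]
tool_rot: [2.756, 1.507, -0.0]
ft_force: [1.4, -0.8, -1.4]
finger_gap: 0.0383
grip_force: 0.8
t 8.32 ee [0.4732 0.1438 0.1432] to centre in tool [0.0002 0.0252 0.1432] tilt [ 0. -0. -1.] yaw y -32.65 along stand x -0.0252 F.x 1.6 F [ 1.4 -0.8 -1.4] gap 0.0383
time: 8.7
ee_pos: [0.4723, 0.1442, 0.1432]
tool_rot: [2.756, 1.505, 0.003]
ft_force: [7.5, -4.9, -7.0]
finger_gap: 0.0386
grip_force: 4.6
t 8.7 ee [0.4723 0.1442 0.1432] to centre in tool [0.0002 0.0258 0.1433] tilt [ 0.002 -0.001 -1.   ] yaw y -32.72 along stand x -0.0262 F.x 9.0 F [ 7.5 -4.9 -7. ] gap 0.0386
```

```bash
python3 -m pendant '[{"rotation":[0,0,0],"delta_pos":[0,-0.001,0],"grip":-0.1},{"rotation":[0,0,0],"delta_pos":[0,0,0],"grip":-0.1},{"rotation":[0,0,0],"delta_pos":[0,0,0],"grip":-0.1},{"rotation":[0,0,0],"delta_pos":[0,0,0],"grip":-0.1},{"rotation":[0,0,0],"delta_pos":[0,0,0],"grip":-0.1},{"rotation":[0,0,0],"delta_pos":[0,0,0],"grip":-0.1},{"rotation":[0,0,0],"delta_pos":[0,0,0],"grip":-0.1},{"rotation":[0,0,0],"delta_pos":[0,0,0],"grip":-0.1}]'
python3 -c "
from h import *
rel((0.4945,.1303))"
python3 -m pendant '[{"rotation":[0,0,0],"delta_pos":[0,0.007,0],"grip":-0.1},{"rotation":[0,0,0],"delta_pos":[0,0.007,0],"grip":-0.1},{"rotation":[0,0,0],"delta_pos":[0,0.007,0],"grip":-0.1},{"rotation":[0,0,0],"delta_pos":[0,0.006,0],"grip":-0.1},{"rotation":[0,0,0],"delta_pos":[0,0.002,0],"grip":-0.1},{"rotation":[0,0,0],"delta_pos":[0,0,0],"grip":-0.1}]'
python3 -c "
from h import *
rel((0.4945,.1303))"
```

```text
time: 9.7
ee_pos: [0.4719, 0.1443, 0.1432]
tool_rot: [2.756, 1.504, 0.003]
ft_force: [10.3, -5.4, -8.2]
finger_gap: 0.0381
grip_force: 5.8
t 9.7 ee [0.4719 0.1443 0.1432] to centre in tool [0.0003 0.0261 0.1433] tilt [ 0.003 -0.001 -1.   ] yaw y -32.75 along stand x -0.0266 F.x 11.57 F [10.3 -5.4 -8.2] gap 0.0381
time: 10.45
ee_pos: [0.4944, 0.1304, 0.1432]
tool_rot: [2.756, 1.508, 0.0]
ft_force: [-0.2, 0.9, 0.0]
finger_gap: 0.0383
grip_force: 0.1
t 10.45 ee [0.4944 0.1304 0.1432] to centre in tool [-0.      0.0002  0.1432] tilt [ 0. -0. -1.] yaw y -32.64 along stand x -0.0002 F.x -0.6 F [-0.2  0.9  0. ] gap 0.0383
```

Centred at the midpoint between the stops. Close on the tyre to square it, open slowly and retreat.

```bash
python3 -m pendant '[{"rotation":[0,0,0],"delta_pos":[0,0,0],"grip":-0.25},{"rotation":[0,0,0],"delta_pos":[0,0,0],"grip":-0.4},{"rotation":[0,0,0],"delta_pos":[0,0,0],"grip":-0.4},{"rotation":[0,0,0],"delta_pos":[0,0,0],"grip":-0.4},{"rotation":[0,0,0],"delta_pos":[0,0,0],"grip":-0.4}]' 20
python3 -c "
from h import *
rel((0.4945,.1303))"
python3 -m pendant '[{"rotation":[0,0,0],"delta_pos":[0,0,0],"grip":-0.2},{"rotation":[0,0,0],"delta_pos":[0,0,0],"grip":1},{"rotation":[0,0,0],"delta_pos":[0,0,0],"grip":1},{"rotation":[0,0,0],"delta_pos":[0,0,0],"grip":1},{"rotation":[0,0,0],"delta_pos":[0,0,0],"grip":1},{"rotation":[0,0,0],"delta_pos":[0,0,-0.03],"grip":1},{"rotation":[0,0,0],"delta_pos":[0,0,-0.04],"grip":1},{"rotation":[0,0,0],"delta_pos":[0,0,-0.04],"grip":1}]'
python3 -m pendant '[{"rotation":[0,0,0],"delta_pos":[-0.02,0,-0.01],"grip":1},{"rotation":[0,0,0],"delta_pos":[0,0,0],"grip":1},{"rotation":[0,0,0],"delta_pos":[0,0,0],"grip":1}]'
python3 - <<'E'
from h import *
rel((.4945,.1303))
s=env.state();p,d=env.snapshot("wrist");save("end",p)
v,u=np.mgrid[0:420,0:560];W=world("wrist",d,u,v,s)
e=np.array([.842,-.539]);n=np.array([.539,.842]);C=np.array([.4945,.1303])
X=(W[...,:2]-C)@e;Y=(W[...,:2]-C)@n;Z=W[...,2];h=cv2.cvtColor(p,cv2.COLOR_RGB2HSV)
for lo in (.12,.14,.155,.165,.17):
    m=(d>0)&(h[...,2]<80)&(abs(X)<.045)&(abs(Y)<.08)&(Z>lo)&(Z<lo+.012)
    print(lo,m.sum(),np.percentile(X[m],[2,50,98]).round(4))
for sg in (-1,1):
    m=(abs(Z-.114)<.005)&(h[...,1]>60)&(X*sg>.02)&(X*sg<.06)&(abs(Y)<.04); print("cheek",sg,np.percentile(X[m],[3,97]).round(4))
E
```

```text
time: 11.08
ee_pos: [0.4942, 0.1305, 0.1434]
tool_rot: [2.756, 1.508, 0.0]
ft_force: [-1.8, 1.2, 3.3]
finger_gap: 0.0265
grip_force: 19.6
t 11.07 ee [0.4942 0.1305 0.1434] to centre in tool [-1.000e-04  4.000e-04  1.434e-01] tilt [ 0.  0. -1.] yaw y -32.64 along stand x -0.0004 F.x -2.15 F [-1.8  1.2  3.3] gap 0.0265
time: 12.08
ee_pos: [0.494, 0.1305, 0.2544]
tool_rot: [-2.756, -1.508, 0.001]
ft_force: [0.1, 0.1, 0.0]
finger_gap: 0.0854
grip_force: 0.0
time: 12.45
ee_pos: [0.4834, 0.1137, 0.2629]
tool_rot: [-2.756, -1.507, 0.0]
ft_force: [0.0, -0.4, 0.3]
finger_gap: 0.0856
grip_force: 0.0
t 12.45 ee [0.4834 0.1137 0.2629] to centre in tool [0.02   0.0005 0.2628] tilt [-0. -0. -1.] yaw y -32.65 along stand x -0.0004 F.x 0.25 F [ 0.  -0.4  0.3] gap 0.0856
0.12 123 [-0.0133 -0.      0.0123]
0.14 521 [-0.0139 -0.      0.0129]
0.155 1271 [-0.0143 -0.0008  0.0126]
0.165 2911 [-0.0136 -0.0008  0.0123]
0.17 1985 [-0.0127 -0.0008  0.0111]
cheek -1 [-0.0476 -0.0366]
cheek 1 [0.036  0.0468]
```

View pics/end.png

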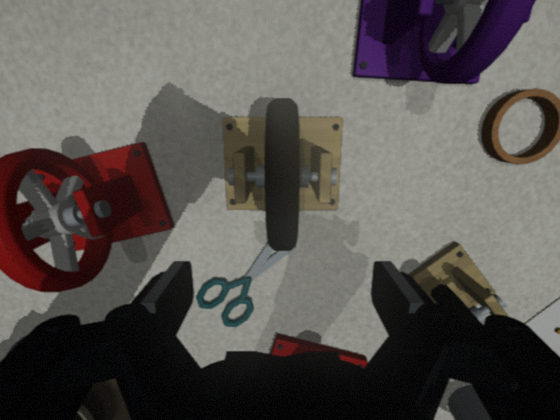

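The wheel at (283,172) is centred between its cheeks within 0.5 mm, so it is upright. The gripper is clear of it.

```bash
python3 -c "
from workcell import env
print(env.job_done())"
```

```text
the job is handed in; nothing more can be done
None
```

The larger wheel was rocked away to its stop and then towards the robot to its stop, resting about 1 s at each. It was then set upright (centred within about 0.5 mm) and released, and the job was handed in at about 12.5 s; no verdict came back.

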